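# Nest the spare tote in the empty one

### The job

The tote standing on top of the packed tote is empty and no longer needed there. Lift it off, turn it half a turn so that its ribs line up with the channels of the other empty tote, lower it in without letting it drop and press it gently fully home, so that the two rims close level with no gap. Leave the packed tote and the goods on the table where they are, the lower empty tote on its pile of cartons, and let go.

Things in the scene. Friction and masses are not known exactly. Their poses are not given: they have to be found in the camera images.
- top_tote: Grey open tote to be nested, 256 mm (its x) x 194 (its y) x 112 high, 0.3 to 0.45 kg; all three totes are alike. Origin: centre of the underside, z up. Rim band 9 thick, 32 high round the top, free inside and out at the middle of all four sides. Inner floor 2.5 above the origin. Two hollow ribs on each long wall, off centre; it starts stacked, half a turn round, on packed_tote.
- empty_tote: Like tote, empty, 0.5 kg, loose on carton_pile. With the top tote's x axis along this one's x (same way round) the ribs enter and it nests: home when its origin is 32 mm above this origin, band on band, 1.5 play. The other way round it stacks, 100 above. The springy end walls bind over the last 20 and hold it up; 13 to 20 N more press it home (its thin floor cracks if pressed over 30 N).
- carton_pile: Pile of folded cartons under the empty tote, 270 x 190 mm, stays on the table; its flat top lies 36 above its origin and 14 to 36 above the table (it differs each time). The board is springy: pressed harder than by the two totes' weight it gives about 1 mm for each 3 N, and comes back.
- packed_tote: Like tote, full of groceries up to 84 mm above its origin (centre of the underside), 3.2 kg, standing on the table beside the empty tote. top_tote starts on it, 100 above, its x axis turned about half a turn from this one's. Must stay put.
- hold_a (a point): Middle of the top tote's long side at +y, on top of the rim band (9 thick in y, hand-hold 50 deep and 50 long inside it, open outside). 92.5 mm from the tote's centre, 112 above its origin. Axes as the tote's.
- hold_b (a point): The same at the long side at -y of the top tote.
- tomato_tin: Tin, diameter 74, 110 mm high, left of the totes. Origin under its centre. Leave alone.
- bean_tin: Tin, diameter 74, 80 mm high, near right. Origin under its centre. Leave alone.
- pasta_carton: Blue packet 45 x 95 x 150 mm high, right of the totes. Origin under its centre. Leave alone.
- passata_bottle: Brown bottle, diameter 68, 200 mm high, beyond the totes. Origin under its centre. Leave alone.
- tape_roll: Roll of packing tape lying flat, diameter 96, 48 mm high, near left. Origin under its centre. Leave alone.
- marker: Black marker pen lying on the table between the totes, 134 long (its x), diameter 18 mm. Origin under its middle. Leave alone.

How it is judged (in metres and radians):
On the way, in this order (a step that is already met when the one before it is completed fails the run):
1. the top tote is lifted clear of the packed one (z of top_tote in the frame of packed_tote above 0.13 m), for 0.1 s.
2. it is in the mouth of the empty tote, ribs in the channels (origin under 80 mm above the other's) (z of top_tote in the frame of empty_tote below 0.08 m and horizontal distance between top_tote and empty_tote below 0.025 m), for 0.1 s.
At the end, for the whole second after the job is handed in: The top tote sits nested in the empty tote, origins within 5 mm sideways and 29 to 33.5 mm apart in height (rim gap under 1.5 mm), level with it within 0.015 rad, at rest; the empty tote upright on its pile, moved under 50 mm; the packed tote moved under 30 mm (z of top_tote in the frame of empty_tote between 0.029 and 0.0335 m and horizontal distance between top_tote and empty_tote below 0.005 m and angle between the z axis of top_tote and the z axis of empty_tote, either way round below 0.015 rad and angle between empty_tote's own z axis and vertical below 0.03 rad and distance of empty_tote from where it was at the start of the episode below 0.05 m and distance of packed_tote from where it was at the start of the episode below 0.03 m and linear speed of top_tote below 0.02 m/s and angular speed of top_tote below 0.1 rad/s); the robot touches nothing.
It fails at once if the nested totes are pressed down with over 30 N (40 N on the cartons, their own weight included) (contact force between empty_tote and carton_pile above 40 N).
It fails at once if the top tote is let fall into the empty one (faster than 0.4 m/s in its mouth) (linear speed of top_tote above 0.4 m/s and horizontal distance between top_tote and empty_tote below 0.03 m and z of top_tote in the frame of empty_tote below 0.115 m).
It fails at once if the packed tote is shoved over 40 mm (distance of packed_tote from where it was at the start of the episode above 0.04 m).
It fails at once if a tin, packet, bottle, roll or pen is shoved over 40 mm or knocked over (distance of any of tomato_tin, bean_tin, pasta_carton, passata_bottle, tape_roll, marker from where it was at the start of the episode above 0.04 m or angle between any of tomato_tin, bean_tin, pasta_carton, passata_bottle's own z axis and vertical above 0.5 rad).
It also fails if it takes over 64 s, if anything falls off the work surface, if the arm or the gripper's body presses on something with over 40 N, if the wrist force passes 120 N, or if a joint passes its speed limit or range.

### The arm

A 6-joint arm with a two-finger parallel gripper is mounted at the origin on the work surface. World frame = base frame: x ahead of the robot, y to its left, z up, the work surface at z = 0. Lengths are in mm, angles in rad, forces in N, time in s.
With the tool pointing down it reaches from about 275 to 1000 mm from the base axis. Payload 8.4 kg.
Tool frame: the origin (TCP) lies on the centre line of the jaws, within the pads' length; the fingertips stand r.tip_reach ahead of it and the grasp point (between the pads) lies 11 mm behind it (r.tip_reach is the distance from the TCP to the fingertips, in mm); z points along the fingers, y is the line along which they close (so a half turn about z gives the same grasp; the last joint's range is limited). The gripper opens to 85 mm and grips with 20 to 120 N. Pads are 22 mm wide; open, the fingers measure 114 mm over their backs; the gripper's body (76 mm by 85 mm) begins 54 mm behind the grasp point. The pads swing forward as they close: fully open they stand 13 mm farther back than shut.
Start: joints at [-1.304, 0.353, 1.633, -0, 1.155, -0.002], TCP at [165.983, -602.559, 239.281] pointing down, gripper open.
Joint ranges: [-2.63, 2.63], [-0.92, 2.1], [0.06, 2.66], [-1.3, 4.44], [0, 2.69], [-3.02, 3.02]. Speed limits (rad/s): [2.22, 2.22, 2.79, 3.14, 3.14, 3.14].

### API

Orientations are given as [roll, pitch, yaw] about the fixed x, y, z axes, in that order (R = Rz(yaw) Ry(pitch) Rx(roll)).
In Python, from rig import r gives the robot as it stands.
- The arm moves only by the tool carry_out, never from a script. Its argument "targets" is a list of rows, each an object with "dp": the shift along the tool's x, y, z in mm, a list of three; "yaw": the turn about the tool's z in degrees. A call has 1 to 12 rows; each row is the pose to reach, as a shift and turn from the pose commanded when the call began, along the tool's axes at that moment; what a row does not reach only later rows make up. A row lasts 1/8 s, in which the tool goes at most 62.5 mm and 10.7 degrees, less where a joint would pass 70% of its speed; a pose out of reach is approached as far as the arm can. A call with a gripper value outside its range is refused whole. "fingers" is the opening, from -1 (shut) to 1 (fully open), so that 0 is half open, set as the call begins (left out, the last holds). The fingers move at their own pace and stop on an object; "grip_force" is the grip in N (left out, the last holds). Time passes only in rows, so rows that repeat a pose let the fingers close. It gives the time, the measured TCP pose, the force, the opening and the grip force at its end, in the units of the state.
- r.sense(): the state, without advancing time (a new reading comes with each control period).
- r.grab_frame(name): name is "scene" or "top" or "wrist"; returns the picture (384x512x3 uint8, red, green, blue); there is no depth.
- r.get_calibration(name): a dict with "fx", "fy", "cx", "cy" (pixels), "rvec" (rotation vector, rad) and "tvec" (3), from world to camera coordinates, as OpenCV has them. Camera axes: x right, y down, z forward; pixel columns grow to the right and rows downward; lengths in mm; the calibration is good to about 2 mm. A picture is of the moment at which its call begins: read the wrist's pose just before it. get_calibration takes no time and is no camera call; for the wrist camera it gives the pose at the moment of the call.
- r.sign_off(): hands the job in; it is judged then, once.
The state is a dict: "clock": time; "qpos": joint angles; "qvel": joint speeds; "joint_efforts": joint torques, N m; "eef_pos": TCP position; "tcp_rot": TCP orientation; "contact_force": force on the tool from outside, world axes, zero at the start; "wrist_torque": the same for the moment, N m; "opening": opening from 0.0 (shut) to 1.0 (fully open); "grasp_force": force on a finger pad.
Only numpy, scipy, OpenCV 4.12 (cv2) and the standard library are available. Lean on these libraries where they do the work, as an engineer would, in place of code of your own. Each camera call takes 0.05 s, during which the arm holds its last target. There are 200 camera calls.

## Working session

There is one attempt and no reset: what is moved stays moved. The work goes in short steps, Python scripts to look and compute and a tool call to move; the robot and the scene stay as the last step left them, time stands still between calls to the robot, and variables do not carry over. Pictures are saved under pics/ and viewed, at most 10 in all, crops included, and the job is handed in when it is done.

Besides the shell and the picture viewer there is one more tool, called after "Call:" by a JSON object that holds its "api" and its "payload", one argument or row to a line. carry_out: Moves the arm, as the interface text tells. Its arguments: {"type":"object","properties":{"targets":{"type":"array","items":{"type":"object","properties":{"dp":{"type":"array","items":{"type":"number"}},"yaw":{"type":"number"}}}},"fingers":{"type":"number"},"grip_force":{"type":"number"}},"required":["targets"]}

```bash
mkdir -p pics
python3 - <<'E'
from rig import r
import cv2,json
for n in("scene","top"):
    cv2.imwrite(f"pics/{n}0.png",cv2.resize(r.grab_frame(n),(800,600),interpolation=cv2.INTER_CUBIC)[:,:,::-1])
    print(n,r.get_calibration(n))
print(r.sense(),r.tip_reach)
E
```

```text
scene {'fx': 372.4352236497582, 'fy': 372.4352236497582, 'cx': 256.85909179046683, 'cy': 197.3319300518855, 'rvec': array([ 2.36967493,  1.2594618 , -0.30983862]), 'tvec': array([-286.08713576, -337.87544174, 1582.75637269])}
top {'fx': 382.20166973096167, 'fy': 382.20166973096167, 'cx': 252.034768259197, 'cy': 188.45833572312307, 'rvec': array([ 2.156589  , -2.09584165,  0.15137023]), 'tvec': array([  -2.97332564,  533.70815406, 1084.04937129])}
{'clock': 0.1, 'qpos': array([-1.30438017e+00,  3.53609276e-01,  1.63405761e+00,  1.74837722e-05,
        1.15520939e+00, -2.44578707e-03]), 'qvel': array([-0.00182952, -0.00228881, -0.00325926,  0.000278  , -0.00091739,
        0.00079488]), 'joint_efforts': array([-5.34936532e-05, -6.06357694e+01, -3.42822576e+01,  4.38153143e-05,
        4.10277615e-03, -6.12014503e-06]), 'eef_pos': array([ 165.88825405, -602.14614917,  238.61869599]), 'tcp_rot': array([-3.14030907e+00, -1.91258876e-05,  2.68854865e-01]), 'contact_force': array([0.09679145, 0.07553005, 0.39618461]), 'wrist_torque': array([-0.01715261, -0.01727778, -0.03995734]), 'grasp_force': 0.0, 'opening': 0.9980686365594417} 8.0
```

View pics/scene0.png

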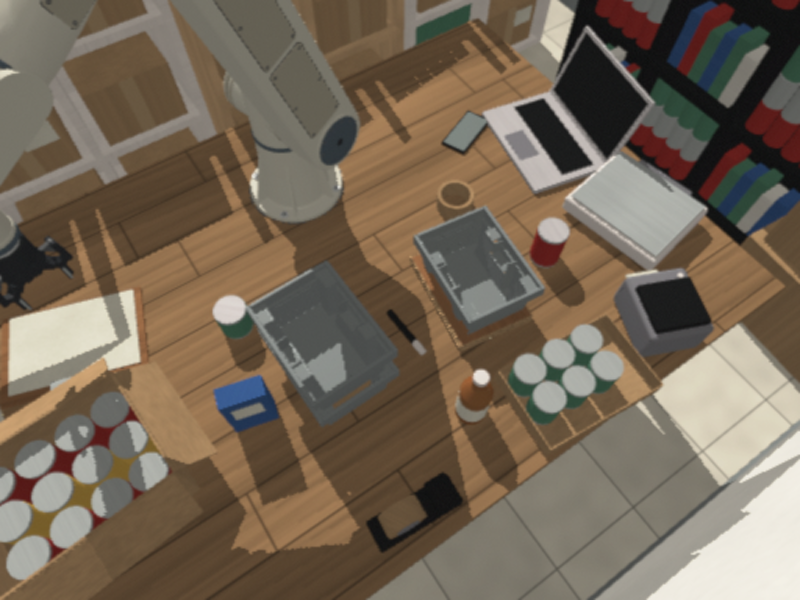

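View pics/top0.png

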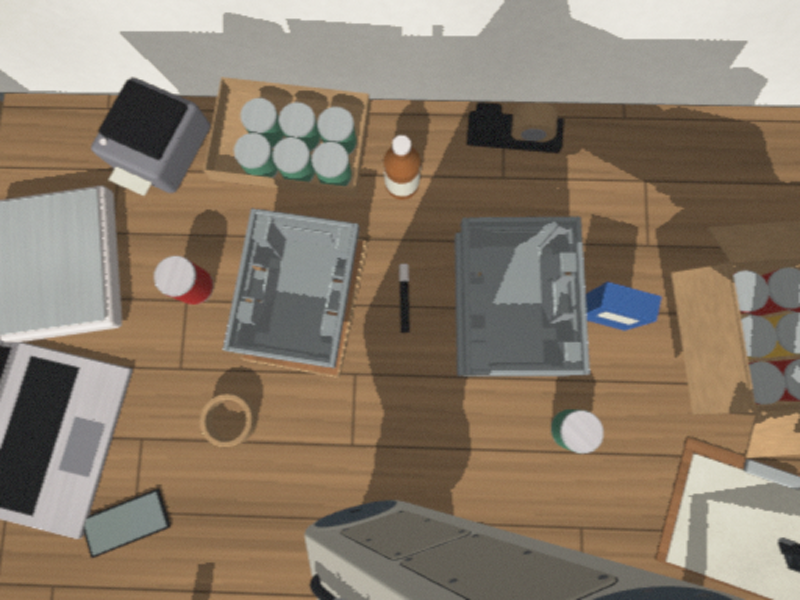

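The overview shows the stacked tote right of centre (top view, 800-px scale: about 458–588, 217–376) and the empty one on the left (225–357, 210–368). The bottle is beyond them at (402,165) and the pen lies between. I'll crop both totes for precise corners.

```bash
cat > h.py <<'E'
import numpy as np,cv2
def ray(c,uv):
    R=cv2.Rodrigues(np.array(c["rvec"]))[0];t=np.array(c["tvec"])
    d=R.T@np.array([(uv[0]-c["cx"])/c["fx"],(uv[1]-c["cy"])/c["fy"],1]);return -R.T@t,d
def at_z(c,uv,z):
    o,d=ray(c,uv);return o+d*(z-o[2])/d[2]
def px(c,P):
    return cv2.projectPoints(np.float64(P).reshape(-1,1,3),np.float64(c["rvec"]),np.float64(c["tvec"]),np.array([[c["fx"],0,c["cx"]],[0,c["fy"],c["cy"]],[0,0,1]]),None)[0][:,0]
E
python3 - <<'E'
from rig import r
from h import *
a=r.grab_frame("top");cv2.imwrite("pics/raw_top.png",a[:,:,::-1])
c=a[125:245,138:385];c=cv2.resize(c,(0,0),fx=3.2,fy=3.2,interpolation=cv2.INTER_CUBIC)
cv2.imwrite("pics/top1.png",c[:,:,::-1]);print(c.shape)
cal=r.get_calibration("top")
for n,z,p in(("top",212,[(461,217),(580,217),(588,375),(459,375)]),("emp",137,[(252,211),(357,222),(334,366),(225,350)])):
    q=np.array([at_z(cal,(u*.64-.18,v*.64-.18),z) for u,v in p]);print(n,q.round(0),q.mean(0).round(0),[round(np.linalg.norm(q[i]-q[i-1])) for i in range(4)])
E
```

```text
(384, 790, 3)
top [[ 638.  -97.  212.]
 [ 642. -291.  212.]
 [ 387. -298.  212.]
 [ 381.  -97.  212.]] [ 512. -196.  212.] [256, 193, 255, 201]
emp [[662. 267. 137.]
 [647.  80. 137.]
 [393. 108. 137.]
 [415. 297. 137.]] [529. 188. 137.] [250, 189, 256, 190]
```

View pics/top1.png

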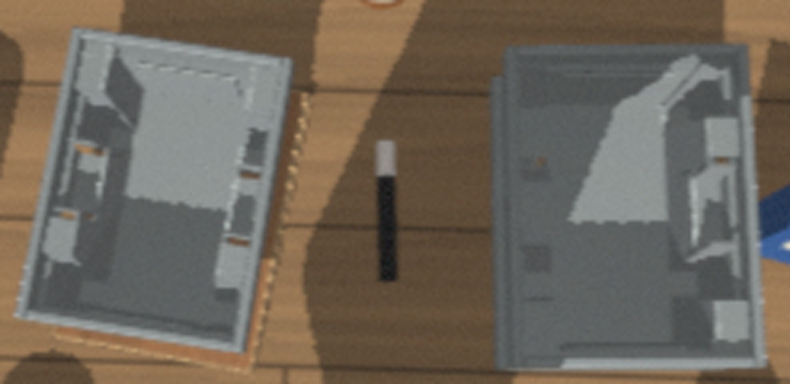

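The crop shows both rims: the top tote is nearly square to the world (about +1.4°) and the empty one is at about −6.5°. The pen lies between them at (386,210). Next I'll work out hover moves for wrist views.

```bash
cat >> h.py <<'E'
from scipy.spatial.transform import Rotation as Ro
def go(s,p,yaw=None):
    "dp, yaw(deg) about tool z to reach TCP p, world yaw (rad), tool down"
    R=Ro.from_euler('xyz',s["tcp_rot"]);dp=R.inv().apply(np.array(p)-s["eef_pos"])
    dy=0 if yaw is None else -np.degrees((yaw-s["tcp_rot"][2]+np.pi)%(2*np.pi)-np.pi)
    print("go",dp.round(1),round(dy,2))
E
python3 - <<'E'
from rig import r
from h import *
s=r.sense();c=r.get_calibration("wrist");o,d=ray(c,(256,192))
R=Ro.from_euler('xyz',s["tcp_rot"]);print(c["fx"],c["cx"],c["cy"],R.inv().apply(o-s["eef_pos"]),R.inv().apply(d))
go(s,[470,-150,400],0.025)
E
```

```text
297.81527655268786 261.3326396176505 186.12385998926135 [  71.41756214   -0.85426765 -133.74419299] [-0.29816693 -0.01859332  0.95470451]
go [ 413.3 -355.4 -160.9] 13.97
```

Call:
{"api": "carry_out", "payload": {
  "targets": [
    {"dp": [30,-20,-40],"yaw": 0},
    {"dp": [80,-50,-90],"yaw": 0},
    {"dp": [130,-80,-130],"yaw": 4},
    {"dp": [180,-110,-160],"yaw": 8},
    {"dp": [230,-140,-161],"yaw": 14},
    {"dp": [280,-170,-161],"yaw": 14},
    {"dp": [330,-200,-161],"yaw": 14},
    {"dp": [380,-230,-161],"yaw": 14},
    {"dp": [430,-260,-161],"yaw": 14},
    {"dp": [468,-292,-161],"yaw": 14},
    {"dp": [468,-292,-161],"yaw": 14},
    {"dp": [468,-292,-161],"yaw": 14}
  ]
}}

```text
clock: 1.65
eef_pos: [539.4, -196.8, 400.0]
tcp_rot: [3.141, 0.001, 0.025]
contact_force: [-0.0, 0.6, -0.2]
opening: 0.999
grasp_force: 0.0
```

Run:
```python
from rig import r
from h import *
import pickle
s=r.sense();c=r.get_calibration("wrist");a=r.grab_frame("wrist");pickle.dump((s,c,a),open("w1.pkl","wb"))
cv2.imwrite("pics/w1.png",cv2.resize(a,(800,600),interpolation=cv2.INTER_CUBIC)[:,:,::-1])
print(s["clock"],s["eef_pos"],s["tcp_rot"],s["contact_force"],s["qpos"])
go(s,[560,188,330],-0.113)
```

```text
1.65 [ 539.37470402 -196.77709515  399.95672057] [3.14141785e+00 8.77232838e-04 2.52236663e-02] [-0.02096949  0.55027079 -0.23884646] [-3.52149359e-01  1.61487834e-01  1.53509852e+00 -4.89572828e-04
  1.44575740e+00  1.19348446e+00]
go [  30.4 -384.1   69.9] 7.92
```

View pics/w1.png

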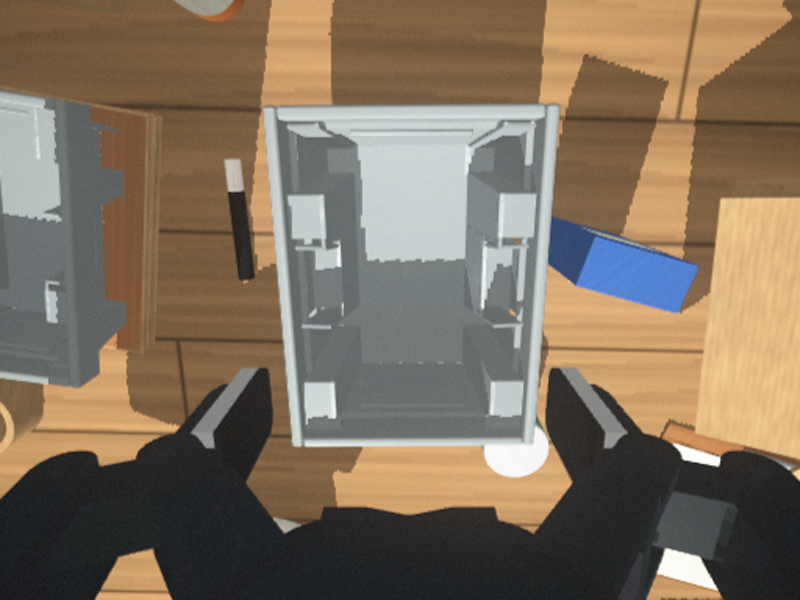

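The wrist view shows the top tote clear in front of the camera: rim corners at (265,108), (558,104), (535,444) and (293,446), with ribs and hand-holds visible. I'll fit its pose and move over the empty tote.

Call:
{"api": "carry_out", "payload": {
  "targets": [
    {"dp": [8,-50,0],"yaw": 0},
    {"dp": [12,-100,0],"yaw": 0},
    {"dp": [15,-150,0],"yaw": 4},
    {"dp": [18,-200,0],"yaw": 8},
    {"dp": [22,-250,0],"yaw": 8},
    {"dp": [25,-300,10],"yaw": 8},
    {"dp": [30,-350,30],"yaw": 8},
    {"dp": [30,-384,50],"yaw": 8},
    {"dp": [30,-384,50],"yaw": 8},
    {"dp": [30,-384,50],"yaw": 8}
  ]
}}

```text
clock: 2.95
eef_pos: [560.5, 186.5, 350.7]
tcp_rot: [3.141, -0.0, -0.116]
contact_force: [0.4, -0.2, -0.4]
opening: 0.998
grasp_force: 0.0
```

```bash
cat >> h.py <<'E'
from scipy.optimize import least_squares
B=np.array([[128,97,0],[128,-97,0],[-128,-97,0],[-128,97,0]],float)
def fit(c,uv800,x0,fixz=None):
    uv=np.array(uv800)*.64-.18
    def P(v):
        z=v[3] if fixz is None else fixz
        return Ro.from_euler('z',v[2]).apply(B)+[v[0],v[1],z]
    f=lambda v:(px(c,P(v))-uv).ravel()
    s=least_squares(f,x0 if fixz is None else x0[:3],x_scale=[1,1,.01,1][:4 if fixz is None else 3]);print(s.x.round(4),"res px",s.fun.round(2))
    return s.x
E
python3 - <<'E'
from rig import r
from h import *
import pickle
s,c,a=pickle.load(open("w1.pkl","rb"))
uv=[(265,108),(558,104),(535,444),(293,446)]
fit(c,uv,[512,-196,.02,212]);fit(c,uv,[512,-196,.02,212],212)
s=r.sense();c=r.get_calibration("wrist");a=r.grab_frame("wrist");pickle.dump((s,c,a),open("w2.pkl","wb"))
cv2.imwrite("pics/w2.png",cv2.resize(a,(800,600),interpolation=cv2.INTER_CUBIC)[:,:,::-1])
print(s["clock"],s["eef_pos"],s["tcp_rot"])
E
```

```text
[ 5.136688e+02 -1.993652e+02  3.490000e-02  2.066418e+02] res px [-0.94 -0.07  0.79  0.36 -0.72 -0.23  0.91 -0.13]
[ 5.142802e+02 -1.993042e+02  3.490000e-02] res px [-2.63 -1.24  2.45 -0.85  0.39  1.9  -0.18  2.02]
2.95 [560.52075231 186.46925945 350.73601479] [ 3.14116267e+00 -4.43241658e-04 -1.16238170e-01]
```

View pics/w2.png

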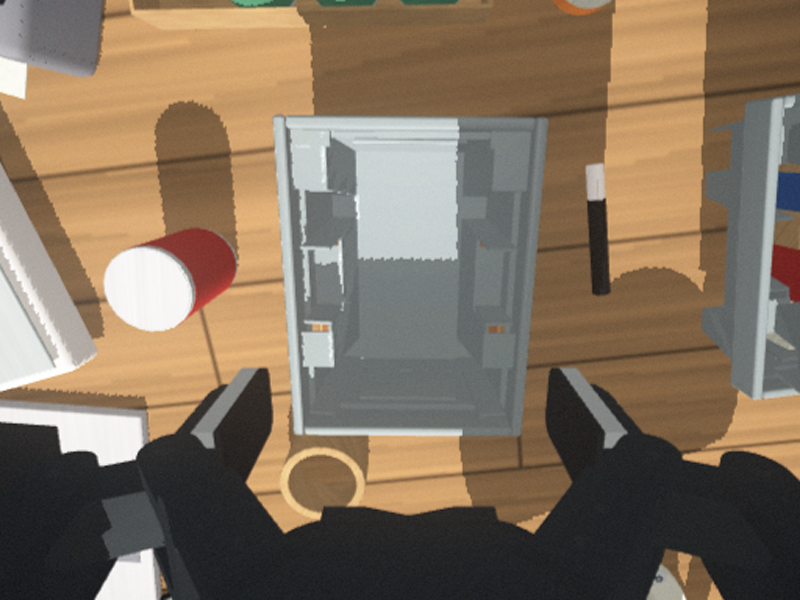

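The empty tote shows corners at (275,117), (547,119), (521,436) and (296,435), and its rib pattern is reversed against the top tote, as expected. The right edge shows coloured goods by the other tote's rim, so I'll check that by projection.

Run:
```python
from rig import r
from h import *
import pickle
s,c,a=pickle.load(open("w2.pkl","rb"))
uv=[(275,117),(547,119),(521,436),(296,435)]
v=fit(c,uv,[529,188,-.11,137]);
for z in(126,137,148):fit(c,uv,v,z)
for z in (212,112,100):
  P=Ro.from_euler('z',.035).apply(B)+[514,-199,z];print(z,(px(c,P)/.64).round())
go(r.sense(),[512,-106,330],.035)
b=r.grab_frame("top");cv2.imwrite("pics/t2.png",cv2.resize(b[100:260,100:420],(800,400),interpolation=cv2.INTER_CUBIC)[:,:,::-1])
```

```text
[ 5.292053e+02  1.903759e+02 -1.238000e-01  1.343432e+02] res px [-0.73  0.35  0.69  0.33  0.14 -0.31 -0.08 -0.52]
[ 5.280618e+02  1.904875e+02 -1.239000e-01] res px [ 1.42  2.01 -1.5   1.96 -1.31 -3.09  1.4  -3.27]
[ 5.295604e+02  1.903414e+02 -1.238000e-01] res px [-1.44 -0.19  1.4  -0.2   0.61  0.6  -0.57  0.39]
[ 5.309820e+02  1.902044e+02 -1.238000e-01] res px [-4.49 -2.47  4.5  -2.43  2.65  4.55 -2.65  4.32]
212 [[ 917.   79.]
 [1302.   18.]
 [1158.  440.]
 [ 861.  478.]]
112 [[ 776.  100.]
 [1049.   57.]
 [ 982.  374.]
 [ 757.  403.]]
100 [[ 764.  102.]
 [1028.   60.]
 [ 967.  368.]
 [ 748.  397.]]
go [-14.3 296.   21.1] -8.7
```

View pics/t2.png

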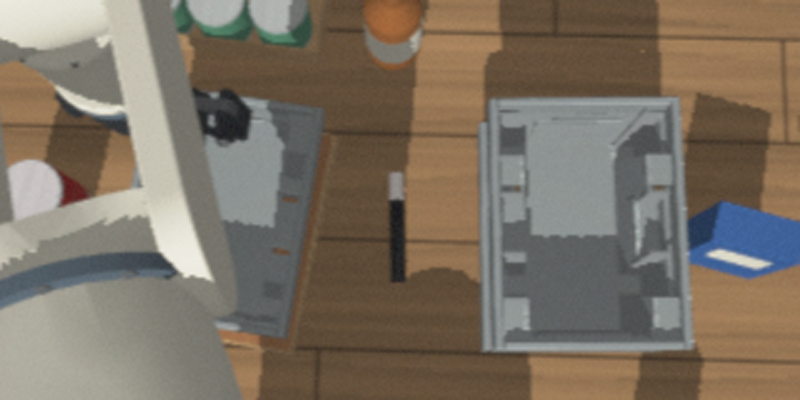

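The visible rim was the packed tote's (seen in the gap below the top one), so all is consistent. Now I'll move above hold_a with the fingers half open.

Call:
{"api": "carry_out", "payload": {
  "targets": [
    {"dp": [-2,50,0],"yaw": 0},
    {"dp": [-5,100,0],"yaw": 0},
    {"dp": [-8,150,0],"yaw": -4},
    {"dp": [-11,200,10],"yaw": -8.4},
    {"dp": [-13,250,30],"yaw": -8.4},
    {"dp": [-15,297,50],"yaw": -8.4},
    {"dp": [-15,297,80],"yaw": -8.4},
    {"dp": [-15,297,80],"yaw": -8.4}
  ],
  "fingers": 0,
  "grip_force": 90
}}

```text
clock: 4.05
eef_pos: [509.7, -106.7, 269.3]
tcp_rot: [-3.141, 0.003, 0.029]
contact_force: [-0.4, 0.2, 0.4]
opening: 0.5
grasp_force: 0.0
```

Run:
```python
from rig import r
from h import *
s=r.sense();print(s["eef_pos"],s["tcp_rot"],s["contact_force"],s["opening"],s["clock"])
go(s,[511.5,-106.5,190],.03)
c=r.get_calibration("wrist");a=r.grab_frame("wrist")
cv2.imwrite("pics/w3.png",cv2.resize(a,(800,600),interpolation=cv2.INTER_CUBIC)[:,:,::-1])
P=Ro.from_euler('z',.035).apply(B)+[514,-199,212];print((px(c,P)/.64).round())
```

```text
[ 509.70938677 -106.6690795   269.26238678] [-3.14092198e+00  2.79509664e-03  2.87741232e-02] [-0.35162601  0.24030377  0.36499983] 0.5001233495065887 4.05
go [ 2.  -0.1 79.3] -0.07
[[396. -13.]
 [939. -18.]
 [782. 555.]
 [403. 557.]]
```

View pics/w3.png

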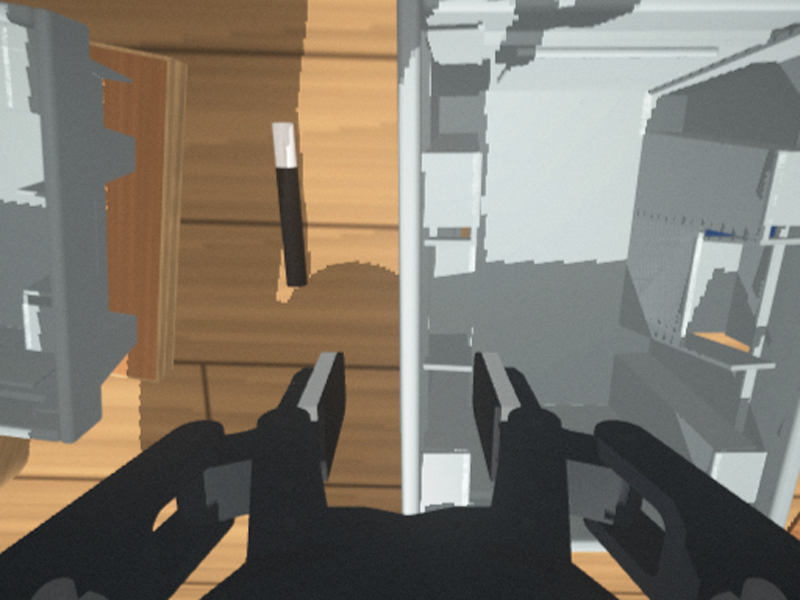

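The wall's outer edge (x≈398–404) matches the projection and lies midway between the fingers. The hand-hold spans rows 240–368. I'll descend and close.

Call:
{"api": "carry_out", "payload": {
  "targets": [
    {"dp": [2,0,25],"yaw": 0},
    {"dp": [2,0,50],"yaw": 0},
    {"dp": [2,0,68],"yaw": 0},
    {"dp": [2,0,79],"yaw": 0},
    {"dp": [2,0,79],"yaw": 0}
  ]
}}

```text
clock: 4.72
eef_pos: [513.5, -105.3, 191.7]
tcp_rot: [3.142, -0.0, 0.032]
contact_force: [-0.8, -0.1, -0.4]
opening: 0.498
grasp_force: 0.0
```

Call:
{"api": "carry_out", "payload": {
  "targets": [
    {"dp": [0,0,0],"yaw": 0},
    {"dp": [0,0,0],"yaw": 0},
    {"dp": [0,0,0],"yaw": 0},
    {"dp": [0,0,0],"yaw": 0},
    {"dp": [0,0,0],"yaw": 0},
    {"dp": [0,0,0],"yaw": 0}
  ],
  "fingers": -1,
  "grip_force": 100
}}

```text
clock: 5.48
eef_pos: [513.8, -105.8, 192.5]
tcp_rot: [3.141, -0.002, 0.032]
contact_force: [-1.6, -0.2, 5.6]
opening: 0.083
grasp_force: 98.2
```

Call:
{"api": "carry_out", "payload": {
  "targets": [
    {"dp": [0,0,-6],"yaw": 0},
    {"dp": [0,0,-15],"yaw": 0},
    {"dp": [0,0,-30],"yaw": 0},
    {"dp": [0,0,-50],"yaw": 0},
    {"dp": [0,0,-75],"yaw": 0},
    {"dp": [0,0,-100],"yaw": 0},
    {"dp": [0,0,-125],"yaw": 0},
    {"dp": [0,0,-140],"yaw": 0},
    {"dp": [0,0,-140],"yaw": 0},
    {"dp": [0,0,-140],"yaw": 0}
  ]
}}

```text
clock: 6.72
eef_pos: [512.7, -105.3, 330.4]
tcp_rot: [-3.141, 0.001, 0.031]
contact_force: [-1.2, 0.6, -4.0]
opening: 0.087
grasp_force: 97.7
```

Run:
```python
from rig import r
from h import *
s=r.sense();print(s["eef_pos"],s["tcp_rot"],s["contact_force"],s["wrist_torque"],s["qpos"],s["grasp_force"])
a=r.grab_frame("wrist");cv2.imwrite("pics/w4.png",cv2.resize(a,(800,600),interpolation=cv2.INTER_CUBIC)[:,:,::-1])
# model of rim in tool frame: predicted corners if the grasp is nominal
c=r.get_calibration("wrist");R=Ro.from_euler('xyz',s["tcp_rot"])
P=R.apply(np.array([[x,y+92.5,-22+2] for x,y in[(128,-97),(128,97),(-128,97),(-128,-97)]]))+s["eef_pos"];print((px(c,P)/.64).round())
# target TCP above empty: yaw
y=-.1238+np.pi;h=np.array([529.3,190.4])+92.5*np.array([-np.sin(y-0),np.cos(y)]);print(h)
go(s,[*h,332],y)
```

```text
[ 512.69935522 -105.25032567  330.42249972] [-3.14120212e+00  1.30308446e-03  3.14156656e-02] [-1.20010093  0.59673279 -4.01220101] [ 0.30822899 -0.00404975  0.02540709] [-2.05386869e-01  1.14901598e-01  1.73678283e+00  7.69235105e-05
  1.29126656e+00  1.33397277e+00] 97.69312262535095
[[ 391. -140.]
 [1362. -142.]
 [ 947.  741.]
 [ 399.  741.]]
[517.87772938  98.60794297]
go [  11.6 -203.6   -1.5] -171.11
```

View pics/w4.png

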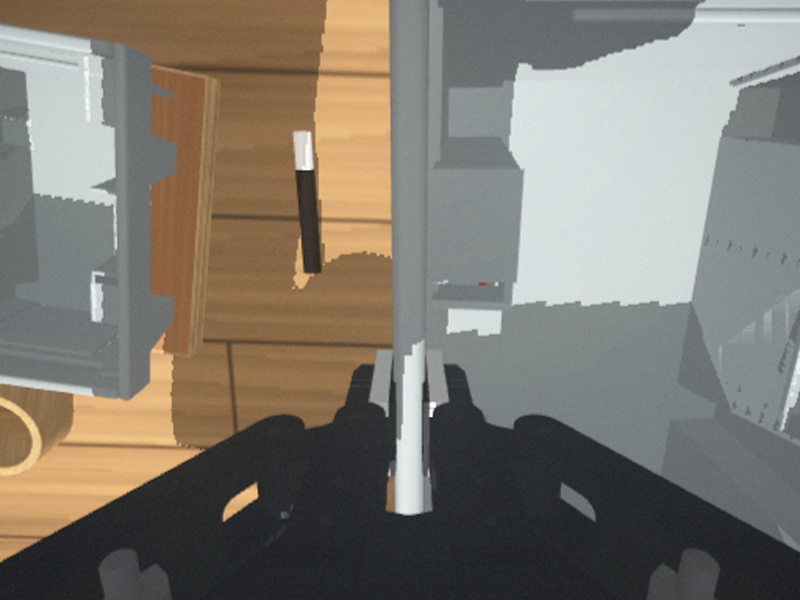

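The tote is gripped level and hangs with its wall straight between the pads (x≈390–430). The empty one is at the left. I'll rise and turn in place, away from the base side, then look at the empty tote again with the tool turned so that camera bias cancels.

Call:
{"api": "carry_out", "payload": {
  "targets": [
    {"dp": [0,0,-8],"yaw": -3},
    {"dp": [0,0,-16],"yaw": -9},
    {"dp": [0,0,-26],"yaw": -17},
    {"dp": [0,0,-36],"yaw": -25},
    {"dp": [0,0,-46],"yaw": -33},
    {"dp": [0,0,-56],"yaw": -41},
    {"dp": [0,0,-64],"yaw": -49},
    {"dp": [0,0,-70],"yaw": -57},
    {"dp": [0,0,-70],"yaw": -65},
    {"dp": [0,0,-70],"yaw": -73},
    {"dp": [0,0,-70],"yaw": -79},
    {"dp": [0,0,-70],"yaw": -82}
  ]
}}

```text
clock: 8.28
eef_pos: [512.7, -105.4, 400.0]
tcp_rot: [-3.139, 0.0, 1.465]
contact_force: [-0.5, -0.2, -3.6]
opening: 0.089
grasp_force: 97.8
```

Call:
{"api": "carry_out", "payload": {
  "targets": [
    {"dp": [0,0,0],"yaw": -3},
    {"dp": [0,0,0],"yaw": -10},
    {"dp": [0,0,0],"yaw": -18},
    {"dp": [0,0,0],"yaw": -26},
    {"dp": [0,0,0],"yaw": -34},
    {"dp": [0,0,0],"yaw": -42},
    {"dp": [0,0,0],"yaw": -50},
    {"dp": [0,0,0],"yaw": -58},
    {"dp": [0,0,0],"yaw": -66},
    {"dp": [0,0,0],"yaw": -74},
    {"dp": [0,0,0],"yaw": -82},
    {"dp": [0,0,0],"yaw": -89.1}
  ]
}}

```text
clock: 9.78
eef_pos: [512.8, -105.5, 400.1]
tcp_rot: [-3.141, -0.002, 3.022]
contact_force: [-0.3, -0.4, -3.0]
opening: 0.083
grasp_force: 97.8
```

Run:
```python
from rig import r
from h import *
s=r.sense();print(s["clock"],s["eef_pos"],s["tcp_rot"],s["contact_force"],s["grasp_force"],s["qpos"])
go(s,[500,370,400],-.1238+np.pi)
```

```text
9.775 [ 512.84884275 -105.54838743  400.10741503] [-3.14101532e+00 -1.94378702e-03  3.02213730e+00] [-0.34058856 -0.43170256 -2.96859898] 97.77327060699463 [-2.05364372e-01  7.50741422e-02  1.63320751e+00 -7.48857061e-04
  1.43519812e+00 -1.65660397e+00]
go [ 69.4 470.6  -0. ] 0.25
```

Call:
{"api": "carry_out", "payload": {
  "targets": [
    {"dp": [4,20,0],"yaw": 0},
    {"dp": [12,60,0],"yaw": 0},
    {"dp": [20,105,0],"yaw": 0},
    {"dp": [29,150,0],"yaw": 0},
    {"dp": [38,200,0],"yaw": 0},
    {"dp": [48,250,0],"yaw": 0},
    {"dp": [57,300,0],"yaw": 0},
    {"dp": [67,350,0],"yaw": 0},
    {"dp": [76,400,0],"yaw": 0},
    {"dp": [84,440,0],"yaw": 0},
    {"dp": [88,460,0],"yaw": 0},
    {"dp": [90,468,0],"yaw": 0.2}
  ]
}}

```text
clock: 11.28
eef_pos: [481.5, 370.5, 400.2]
tcp_rot: [-3.14, -0.001, 3.015]
contact_force: [0.1, -0.6, -3.8]
opening: 0.083
grasp_force: 98.0
```

Call:
{"api": "carry_out", "payload": {
  "targets": [
    {"dp": [0,0,0],"yaw": 0},
    {"dp": [0,0,0],"yaw": 0},
    {"dp": [0,0,0],"yaw": 0}
  ]
}}

```text
clock: 11.65
eef_pos: [482.0, 369.2, 401.5]
tcp_rot: [3.142, 0.0, 3.013]
contact_force: [0.9, -0.3, -4.0]
opening: 0.084
grasp_force: 98.1
```

Run:
```python
from rig import r
from h import *
import pickle
s=r.sense();c=r.get_calibration("wrist");a=r.grab_frame("wrist");pickle.dump((s,c,a),open("w5.pkl","wb"))
cv2.imwrite("pics/w5.png",cv2.resize(a,(800,600),interpolation=cv2.INTER_CUBIC)[:,:,::-1])
print(s["clock"],s["eef_pos"],s["tcp_rot"],s["contact_force"])
P=Ro.from_euler('z',-.1238).apply(B)+[529.5,190.4,138];print((px(c,P)/.64).round(1))
```

```text
11.65 [481.99083926 369.21068643 401.54407901] [3.14157804e+00 3.11375916e-04 3.01310211e+00] [ 0.91765552 -0.31802081 -3.9702406 ]
[[332.3 440.6]
 [134.6 441.6]
 [ 82.2 172.5]
 [316.5 171.2]]
```

View pics/w5.png

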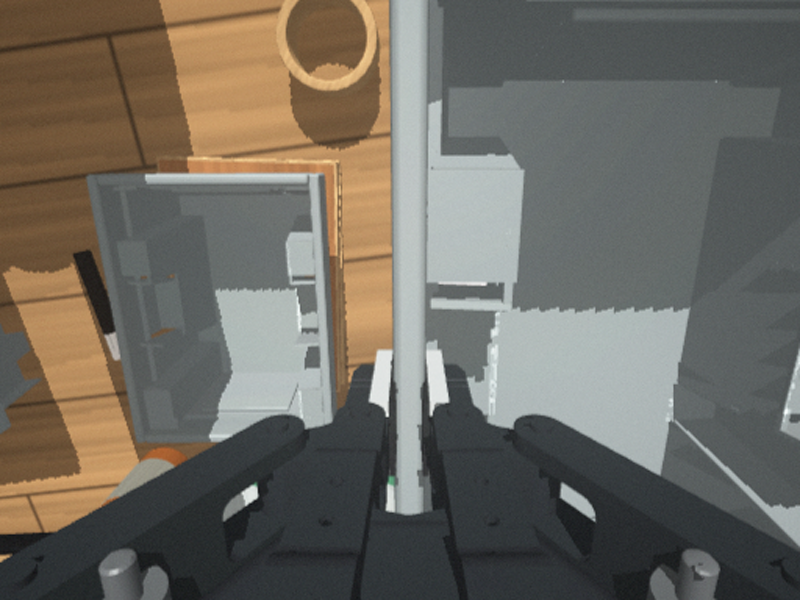

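The turned view shows the empty tote at left, with corners near (90,175), (318,174) and (136,440). Hand-picked corners aren't precise enough here, so I'll refine all three wrist views by fitting rim edges to the grey/wood saturation step.

```bash
cat >> h.py <<'E'
from scipy.ndimage import map_coordinates,gaussian_filter
def edgefit(c,a,x0,edges,z=None,rng=9,n=40,it=6):
    hsv=cv2.cvtColor(a,cv2.COLOR_RGB2HSV).astype(float);S=gaussian_filter(hsv[:,:,1],.7)
    v=np.array(x0,float)
    if z is not None:v[3]=z
    full=lambda w:np.r_[w,z] if z is not None else w
    def pts(v,e):
        t=np.linspace(.08,.92,n)[:,None];Q=B[e]*(1-t)+B[(e+1)%4]*t
        return px(c,Ro.from_euler('z',v[2]).apply(Q)+[v[0],v[1],v[3]])
    for k in range(it):
        R=rng if k<2 else 4;obs=[]
        for e in edges:
            p=pts(v,e);d=p[-1]-p[0];nrm=np.array([-d[1],d[0]])/np.linalg.norm(d)
            if (nrm@(p.mean(0)-px(c,[[v[0],v[1],v[3]]])[0]))<0:nrm=-nrm
            o=np.arange(-R,R+.01,.25)
            for i in range(n):
                q=p[i]+o[:,None]*nrm
                if (q<1).any() or (q[:,0]>510).any() or (q[:,1]>382).any():continue
                s=map_coordinates(S,[q[:,1],q[:,0]],order=1);g=np.gradient(s)
                j=g.argmax()
                if g[j]>3 and s[:max(j-3,1)].mean()<60:obs.append((e,i,nrm,p[i]+o[j]*nrm))
        def f(w):
            P={e:pts(full(w),e) for e in edges}
            return [nn@(P[e][i]-q) for e,i,nn,q in obs]
        sol=least_squares(f,v[:3] if z is not None else v,x_scale=[1,1,.01,1][:3 if z is not None else 4],loss="soft_l1",f_scale=.5);v=full(sol.x)
    r=np.array(f(sol.x));print(v.round(4),"n",[sum(o[0]==e for o in obs) for e in edges],"med|r|",np.median(abs(r)).round(2),"edge med",[np.median(r[[o[0]==e for o in obs]]).round(2) for e in edges])
    return v
E
python3 - <<'E'
from h import *
import pickle
L=lambda n:pickle.load(open(n,"rb"))
s,c,a=L("w1.pkl");print("top");edgefit(c,a,[514,-199,.034,210],[0,1,2,3]);edgefit(c,a,[514,-199,.034,210],[0,1,2,3],212)
s,c,a=L("w2.pkl");print("emp");
edgefit(c,a,[529,190,-.124,137],[0,1,2,3])
for z in(132,137,142):edgefit(c,a,[529,190,-.124,137],[0,1,2,3],z)
s,c,a=L("w5.pkl");print("emp turned")
edgefit(c,a,[529,190,-.124,137],[0,2,1])
for z in(132,137,142):edgefit(c,a,[529,190,-.124,137],[0,2,1],z)
E
```

```text
top
[ 5.148256e+02 -1.985259e+02  3.170000e-02  2.098395e+02] n [40, 40, 33, 40] med|r| 0.25 edge med [np.float64(-0.0), np.float64(0.13), np.float64(-0.25), np.float64(0.24)]
[ 5.150124e+02 -1.984975e+02  3.170000e-02  2.120000e+02] n [40, 40, 33, 40] med|r| 0.74 edge med [np.float64(0.38), np.float64(0.74), np.float64(0.75), np.float64(0.76)]
emp
[ 5.308565e+02  1.911446e+02 -1.255000e-01  1.372445e+02] n [40, 40, 40, 40] med|r| 0.24 edge med [np.float64(-0.01), np.float64(0.14), np.float64(-0.25), np.float64(0.22)]
[ 5.308584e+02  1.911374e+02 -1.263000e-01  1.320000e+02] n [40, 40, 40, 40] med|r| 1.0 edge med [np.float64(-0.47), np.float64(-1.01), np.float64(-2.39), np.float64(-1.0)]
[ 5.308284e+02  1.911650e+02 -1.256000e-01  1.370000e+02] n [40, 40, 40, 40] med|r| 0.25 edge med [np.float64(-0.13), np.float64(0.01), np.float64(-0.25), np.float64(-0.01)]
[ 5.311467e+02  1.911608e+02 -1.249000e-01  1.420000e+02] n [40, 40, 40, 40] med|r| 1.25 edge med [np.float64(0.5), np.float64(1.25), np.float64(1.75), np.float64(1.25)]
emp turned
[ 5.301248e+02  1.927027e+02 -1.263000e-01  1.395800e+02] n [16, 40, 37] med|r| 0.28 edge med [np.float64(-0.15), np.float64(0.04), np.float64(0.04)]
[ 5.300380e+02  1.876862e+02 -1.249000e-01  1.320000e+02] n [17, 40, 35] med|r| 0.25 edge med [np.float64(-2.76), np.float64(0.0), np.float64(0.0)]
[ 5.301953e+02  1.909585e+02 -1.247000e-01  1.370000e+02] n [16, 40, 37] med|r| 0.25 edge med [np.float64(-0.99), np.float64(-0.02), np.float64(-0.0)]
[ 5.300056e+02  1.944132e+02 -1.286000e-01  1.420000e+02] n [16, 40, 37] med|r| 0.4 edge med [np.float64(0.52), np.float64(0.31), np.float64(0.03)]
```

The fits agree: top tote at (514.7, −198.5) with yaw 0.032, empty tote at (530.5, 191.7) with yaw −0.1255 and rim about 139 high. That puts the TCP target near (517.4, 100.1), so I'll move over and lower to just above the mouth.

Call:
{"api": "carry_out", "payload": {
  "targets": [
    {"dp": [-5,-18,0],"yaw": 0},
    {"dp": [-14,-54,0],"yaw": 0},
    {"dp": [-27,-100,0],"yaw": 0},
    {"dp": [-40,-150,0],"yaw": 0},
    {"dp": [-53,-200,0],"yaw": 0},
    {"dp": [-64,-240,10],"yaw": 0},
    {"dp": [-70,-263.5,35],"yaw": 0},
    {"dp": [-70,-263.5,70],"yaw": 0},
    {"dp": [-70,-263.5,105],"yaw": 0},
    {"dp": [-70,-263.5,135],"yaw": 0},
    {"dp": [-70,-263.5,155],"yaw": 0},
    {"dp": [-70,-263.5,160],"yaw": 0}
  ]
}}

```text
clock: 13.2
eef_pos: [516.8, 98.9, 240.4]
tcp_rot: [-3.141, -0.002, 3.014]
contact_force: [-0.1, 0.8, -3.5]
opening: 0.088
grasp_force: 98.3
```

Call:
{"api": "carry_out", "payload": {
  "targets": [
    {"dp": [0,0,0],"yaw": 0},
    {"dp": [0,0,0],"yaw": 0},
    {"dp": [0,0,3],"yaw": 0},
    {"dp": [0,0,6],"yaw": 0},
    {"dp": [0,0,10],"yaw": 0},
    {"dp": [0,0,14],"yaw": 0},
    {"dp": [0,0,18],"yaw": 0},
    {"dp": [0,0,22],"yaw": 0},
    {"dp": [0,0,22],"yaw": 0},
    {"dp": [0,0,22],"yaw": 0}
  ]
}}

```text
clock: 14.45
eef_pos: [517.7, 99.9, 219.3]
tcp_rot: [3.142, 0.0, 3.014]
contact_force: [0.0, -0.4, -3.3]
opening: 0.086
grasp_force: 98.1
```

Call:
{"api": "carry_out", "payload": {
  "targets": [
    {"dp": [0,0,3],"yaw": 0},
    {"dp": [0,0,6],"yaw": 0},
    {"dp": [0,0,9],"yaw": 0},
    {"dp": [0,0,12],"yaw": 0},
    {"dp": [0,0,12],"yaw": 0}
  ]
}}

```text
clock: 15.08
eef_pos: [517.5, 99.9, 207.0]
tcp_rot: [-3.141, -0.0, 3.014]
contact_force: [0.5, 0.2, -3.5]
opening: 0.086
grasp_force: 98.2
```

The tote is past stacking height with no contact force, so the ribs are in the channels. I'll continue down.

Call:
{"api": "carry_out", "payload": {
  "targets": [
    {"dp": [0,0,3],"yaw": 0},
    {"dp": [0,0,7],"yaw": 0},
    {"dp": [0,0,11],"yaw": 0},
    {"dp": [0,0,15],"yaw": 0},
    {"dp": [0,0,18],"yaw": 0},
    {"dp": [0,0,18],"yaw": 0}
  ]
}}

```text
clock: 15.82
eef_pos: [517.5, 99.9, 189.0]
tcp_rot: [-3.141, -0.0, 3.014]
contact_force: [-0.5, -0.3, -3.9]
opening: 0.083
grasp_force: 98.2
```

Call:
{"api": "carry_out", "payload": {
  "targets": [
    {"dp": [0,0,3],"yaw": 0},
    {"dp": [0,0,6],"yaw": 0},
    {"dp": [0,0,9],"yaw": 0},
    {"dp": [0,0,11],"yaw": 0},
    {"dp": [0,0,11],"yaw": 0}
  ]
}}

```text
clock: 16.45
eef_pos: [517.6, 99.9, 178.1]
tcp_rot: [-3.141, -0.0, 3.014]
contact_force: [0.6, -0.0, -3.4]
opening: 0.09
grasp_force: 98.3
```

Call:
{"api": "carry_out", "payload": {
  "targets": [
    {"dp": [0,0,2],"yaw": 0},
    {"dp": [0,0,4],"yaw": 0},
    {"dp": [0,0,6],"yaw": 0},
    {"dp": [0,0,6],"yaw": 0}
  ]
}}

```text
clock: 16.95
eef_pos: [517.5, 99.9, 172.1]
tcp_rot: [-3.142, -0.0, 3.014]
contact_force: [-0.3, 1.6, -3.9]
opening: 0.082
grasp_force: 98.1
```

Call:
{"api": "carry_out", "payload": {
  "targets": [
    {"dp": [0,0,1],"yaw": 0},
    {"dp": [0,0,2],"yaw": 0},
    {"dp": [0,0,3],"yaw": 0},
    {"dp": [0,0,3],"yaw": 0}
  ]
}}

```text
clock: 17.45
eef_pos: [517.6, 100.0, 169.3]
tcp_rot: [3.141, -0.0, 3.014]
contact_force: [-2.9, -0.1, -1.4]
opening: 0.085
grasp_force: 98.7
```

Call:
{"api": "carry_out", "payload": {
  "targets": [
    {"dp": [0,0,1],"yaw": 0},
    {"dp": [0,0,2],"yaw": 0},
    {"dp": [0,0,2],"yaw": 0}
  ]
}}

```text
clock: 17.82
eef_pos: [517.7, 100.0, 167.3]
tcp_rot: [3.141, 0.0, 3.014]
contact_force: [-2.6, 0.7, -0.4]
opening: 0.084
grasp_force: 98.9
```

Call:
{"api": "carry_out", "payload": {
  "targets": [
    {"dp": [0,0,1],"yaw": 0},
    {"dp": [0,0,2],"yaw": 0},
    {"dp": [0,0,2],"yaw": 0}
  ]
}}

```text
clock: 18.2
eef_pos: [517.7, 99.9, 165.3]
tcp_rot: [3.142, 0.0, 3.014]
contact_force: [-2.9, -0.9, 2.9]
opening: 0.084
grasp_force: 99.1
```

The end walls now carry the weight. I'll open to release, rise, and then press on the floor centre with closed fingers.

Call:
{"api": "carry_out", "payload": {
  "targets": [
    {"dp": [0,0,0],"yaw": 0},
    {"dp": [0,0,0],"yaw": 0},
    {"dp": [0,0,0],"yaw": 0},
    {"dp": [0,0,0],"yaw": 0},
    {"dp": [0,0,-15],"yaw": 0},
    {"dp": [0,0,-45],"yaw": 0},
    {"dp": [0,0,-75],"yaw": 0},
    {"dp": [0,0,-100],"yaw": 0},
    {"dp": [0,0,-100],"yaw": 0}
  ],
  "fingers": 0
}}

```text
clock: 19.32
eef_pos: [519.0, 100.1, 268.1]
tcp_rot: [3.14, 0.005, 3.014]
contact_force: [0.8, -1.0, -0.7]
opening: 0.502
grasp_force: 0.0
```

Run:
```python
from rig import r
from h import *
s=r.sense();print(s["clock"],s["eef_pos"],s["tcp_rot"],s["contact_force"],s["opening"],s["qpos"])
go(s,[530.5,191.7,265],3.0144)
```

```text
19.325 [519.0159908  100.1373151  268.12279199] [3.1400756  0.00462877 3.01416393] [ 0.84638864 -0.96089965 -0.65415261] 0.5024784301792073 [ 1.87752465e-01  1.71730885e-01  1.80962488e+00  8.15986888e-06
  1.15536586e+00 -1.25562192e+00]
go [ 0.3 92.3  3.3] -0.01
```

Call:
{"api": "carry_out", "payload": {
  "targets": [
    {"dp": [0,25,0],"yaw": 0},
    {"dp": [-1,60,0],"yaw": 0},
    {"dp": [-1.4,92.5,0],"yaw": 0},
    {"dp": [-1.4,92.5,0],"yaw": 0},
    {"dp": [-1.4,92.5,0],"yaw": 0},
    {"dp": [-1.4,92.5,0],"yaw": 0},
    {"dp": [-1.4,92.5,35],"yaw": 0},
    {"dp": [-1.4,92.5,75],"yaw": 0},
    {"dp": [-1.4,92.5,115],"yaw": 0},
    {"dp": [-1.4,92.5,145],"yaw": 0},
    {"dp": [-1.4,92.5,160],"yaw": 0},
    {"dp": [-1.4,92.5,165],"yaw": 0}
  ],
  "fingers": -1,
  "grip_force": 30
}}

```text
clock: 20.82
eef_pos: [530.8, 191.0, 100.0]
tcp_rot: [-3.141, -0.001, 3.014]
contact_force: [-0.0, -0.5, 0.3]
opening: 0.002
grasp_force: 0.0
```

Call:
{"api": "carry_out", "payload": {
  "targets": [
    {"dp": [0,0,3],"yaw": 0},
    {"dp": [0,0,6],"yaw": 0},
    {"dp": [0,0,6],"yaw": 0}
  ]
}}

```text
clock: 21.2
eef_pos: [531.0, 191.6, 94.7]
tcp_rot: [3.141, 0.001, 3.014]
contact_force: [1.0, -0.2, -1.0]
opening: -0.002
grasp_force: 0.0
```

Call:
{"api": "carry_out", "payload": {
  "targets": [
    {"dp": [0,0,2],"yaw": 0},
    {"dp": [0,0,4],"yaw": 0},
    {"dp": [0,0,6],"yaw": 0},
    {"dp": [0,0,6],"yaw": 0}
  ]
}}

```text
clock: 21.7
eef_pos: [530.7, 191.4, 88.1]
tcp_rot: [-3.141, -0.0, 3.014]
contact_force: [0.2, -0.6, -0.4]
opening: -0.004
grasp_force: 0.0
```

Call:
{"api": "carry_out", "payload": {
  "targets": [
    {"dp": [0,0,1],"yaw": 0},
    {"dp": [0,0,3],"yaw": 0},
    {"dp": [0,0,4],"yaw": 0},
    {"dp": [0,0,4],"yaw": 0}
  ]
}}

```text
clock: 22.2
eef_pos: [530.7, 191.4, 84.2]
tcp_rot: [-3.141, -0.0, 3.014]
contact_force: [0.3, 0.6, 0.0]
opening: -0.001
grasp_force: 0.0
```

Call:
{"api": "carry_out", "payload": {
  "targets": [
    {"dp": [0,0,1],"yaw": 0},
    {"dp": [0,0,2],"yaw": 0},
    {"dp": [0,0,3],"yaw": 0},
    {"dp": [0,0,3],"yaw": 0}
  ]
}}

```text
clock: 22.7
eef_pos: [531.0, 191.5, 81.4]
tcp_rot: [3.141, 0.0, 3.014]
contact_force: [-0.0, -0.6, 4.1]
opening: -0.002
grasp_force: 2.3
```

Call:
{"api": "carry_out", "payload": {
  "targets": [
    {"dp": [0,0,1],"yaw": 0},
    {"dp": [0,0,2],"yaw": 0},
    {"dp": [0,0,3],"yaw": 0},
    {"dp": [0,0,3],"yaw": 0}
  ]
}}

```text
clock: 23.2
eef_pos: [531.0, 191.6, 78.6]
tcp_rot: [3.141, 0.0, 3.014]
contact_force: [-0.7, -0.1, 5.5]
opening: -0.003
grasp_force: 3.4
```

Call:
{"api": "carry_out", "payload": {
  "targets": [
    {"dp": [0,0,1],"yaw": 0},
    {"dp": [0,0,2],"yaw": 0},
    {"dp": [0,0,3],"yaw": 0},
    {"dp": [0,0,3],"yaw": 0}
  ]
}}

```text
clock: 23.7
eef_pos: [531.0, 191.5, 75.6]
tcp_rot: [3.141, 0.0, 3.014]
contact_force: [-1.5, 0.2, 7.5]
opening: 0.001
grasp_force: 3.7
```

Call:
{"api": "carry_out", "payload": {
  "targets": [
    {"dp": [0,0,1],"yaw": 0},
    {"dp": [0,0,2],"yaw": 0},
    {"dp": [0,0,2],"yaw": 0}
  ]
}}

```text
clock: 24.08
eef_pos: [531.2, 191.5, 74.0]
tcp_rot: [3.141, 0.001, 3.014]
contact_force: [-1.9, -1.4, 12.0]
opening: 0.002
grasp_force: 5.7
```

Call:
{"api": "carry_out", "payload": {
  "targets": [
    {"dp": [0,0,1],"yaw": 0},
    {"dp": [0,0,2],"yaw": 0},
    {"dp": [0,0,2],"yaw": 0}
  ]
}}

```text
clock: 24.45
eef_pos: [531.0, 191.5, 71.8]
tcp_rot: [3.142, 0.0, 3.014]
contact_force: [-2.2, -2.4, 10.3]
opening: -0.001
grasp_force: 4.9
```

Call:
{"api": "carry_out", "payload": {
  "targets": [
    {"dp": [0,0,1],"yaw": 0},
    {"dp": [0,0,2],"yaw": 0},
    {"dp": [0,0,2],"yaw": 0}
  ]
}}

```text
clock: 24.82
eef_pos: [531.2, 191.4, 70.2]
tcp_rot: [3.141, 0.001, 3.014]
contact_force: [-2.5, -2.2, 13.8]
opening: 0.0
grasp_force: 6.8
```

Call:
{"api": "carry_out", "payload": {
  "targets": [
    {"dp": [0,0,1],"yaw": 0},
    {"dp": [0,0,2],"yaw": 0},
    {"dp": [0,0,2],"yaw": 0}
  ]
}}

```text
clock: 25.2
eef_pos: [531.3, 191.4, 68.3]
tcp_rot: [3.142, 0.001, 3.014]
contact_force: [-3.1, -3.1, 15.0]
opening: -0.007
grasp_force: 7.6
```

Call:
{"api": "carry_out", "payload": {
  "targets": [
    {"dp": [0,0,1],"yaw": 0},
    {"dp": [0,0,1.5],"yaw": 0},
    {"dp": [0,0,1.5],"yaw": 0}
  ]
}}

```text
clock: 25.58
eef_pos: [531.4, 191.4, 67.1]
tcp_rot: [3.141, 0.001, 3.014]
contact_force: [-3.2, -3.4, 17.2]
opening: 0.004
grasp_force: 8.9
```

Call:
{"api": "carry_out", "payload": {
  "targets": [
    {"dp": [0,0,1],"yaw": 0},
    {"dp": [0,0,1.5],"yaw": 0},
    {"dp": [0,0,1.5],"yaw": 0}
  ]
}}

```text
clock: 25.95
eef_pos: [531.3, 191.2, 65.5]
tcp_rot: [-3.141, 0.001, 3.014]
contact_force: [-3.3, -3.6, 17.9]
opening: -0.003
grasp_force: 9.0
```

Call:
{"api": "carry_out", "payload": {
  "targets": [
    {"dp": [0,0,0.5],"yaw": 0},
    {"dp": [0,0,1],"yaw": 0},
    {"dp": [0,0,1],"yaw": 0}
  ]
}}

```text
clock: 26.32
eef_pos: [531.3, 191.2, 64.7]
tcp_rot: [-3.141, 0.001, 3.014]
contact_force: [-4.3, -4.5, 20.9]
opening: -0.002
grasp_force: 10.2
```

Call:
{"api": "carry_out", "payload": {
  "targets": [
    {"dp": [0,0,0.5],"yaw": 0},
    {"dp": [0,0,1],"yaw": 0},
    {"dp": [0,0,1],"yaw": 0}
  ]
}}

```text
clock: 26.7
eef_pos: [531.3, 191.2, 63.9]
tcp_rot: [-3.142, 0.001, 3.014]
contact_force: [-4.8, -4.9, 22.6]
opening: 0.001
grasp_force: 11.4
```

Call:
{"api": "carry_out", "payload": {
  "targets": [
    {"dp": [0,0,0.5],"yaw": 0},
    {"dp": [0,0,0.8],"yaw": 0},
    {"dp": [0,0,0.8],"yaw": 0}
  ]
}}

```text
clock: 27.08
eef_pos: [531.3, 191.2, 63.3]
tcp_rot: [-3.141, 0.001, 3.014]
contact_force: [-5.7, -5.2, 25.2]
opening: 0.001
grasp_force: 12.3
```

The force slope has become the pile's own 3 N/mm at 25 N, so the tote should be home. I'll withdraw and look.

Call:
{"api": "carry_out", "payload": {
  "targets": [
    {"dp": [0,0,-3],"yaw": 0},
    {"dp": [0,0,-8],"yaw": 0},
    {"dp": [0,0,-20],"yaw": 0},
    {"dp": [0,0,-50],"yaw": 0},
    {"dp": [0,0,-90],"yaw": 0},
    {"dp": [0,0,-140],"yaw": 0},
    {"dp": [10,0,-190],"yaw": 0},
    {"dp": [20,0,-240],"yaw": 0},
    {"dp": [30,0,-290],"yaw": 0},
    {"dp": [30,0,-310],"yaw": 0},
    {"dp": [30,0,-310],"yaw": 0},
    {"dp": [30,0,-310],"yaw": 0}
  ]
}}

```text
clock: 28.58
eef_pos: [500.5, 195.1, 370.2]
tcp_rot: [-3.141, -0.002, 3.014]
contact_force: [-0.0, 0.5, -0.1]
opening: 0.001
grasp_force: 0.0
```

Run:
```python
from rig import r
from h import *
import pickle
s=r.sense();c=r.get_calibration("wrist");a=r.grab_frame("wrist");pickle.dump((s,c,a),open("w6.pkl","wb"))
print(s["clock"],s["eef_pos"],s["tcp_rot"],s["contact_force"])
v=edgefit(c,a,[530.5,191.7,-.1255,171],[0,1,2,3])
for z in(169,173,177):edgefit(c,a,[530.5,191.7,-.1255,171],[0,1,2,3],z)
b=r.grab_frame("scene");w=cv2.resize(a,(512,384));e=cv2.resize(b[110:230,240:370],(416,384),interpolation=cv2.INTER_CUBIC)
cv2.imwrite("pics/w6.png",cv2.resize(np.hstack([w,e]),(800,331))[:,:,::-1])
```

```text
28.575 [500.52991771 195.07413332 370.17621719] [-3.14074747e+00 -1.63843732e-03  3.01418786e+00] [-0.01979741  0.51413549 -0.12044816]
[ 5.309450e+02  1.918331e+02 -1.258000e-01  1.693214e+02] n [0, 38, 40, 39] med|r| 0.25 edge med [np.float64(nan), np.float64(0.0), np.float64(0.0), np.float64(0.01)]
[ 5.308988e+02  1.918075e+02 -1.264000e-01  1.690000e+02] n [0, 38, 40, 39] med|r| 0.25 edge med [np.float64(nan), np.float64(-0.01), np.float64(0.0), np.float64(-0.0)]
[ 5.312874e+02  1.917970e+02 -1.241000e-01  1.730000e+02] n [0, 38, 40, 38] med|r| 0.75 edge med [np.float64(nan), np.float64(0.99), np.float64(-0.01), np.float64(0.76)]
[ 5.314794e+02  1.910675e+02 -1.246000e-01  1.770000e+02] n [0, 38, 40, 38] med|r| 1.26 edge med [np.float64(nan), np.float64(2.49), np.float64(0.01), np.float64(1.26)]
  return _methods._mean(a, axis=axis, dtype=dtype,
  ret = ret.dtype.type(ret / rcount)
```

View pics/w6.png

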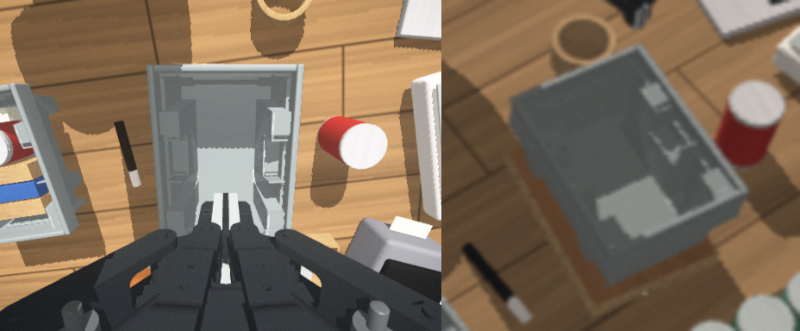

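The picture shows the tote seated in the empty one, with rims closed, pen and tin untouched, and the gripper clear. The fitted rim rose from 137.2 to 169.3, which is 32 mm as required.

```bash
python3 -c "
from rig import r
print(r.sense()['clock'],r.sign_off())"
```

```text
the job is handed in; nothing more can be done
28.675 None
```

The top tote is nested in the empty tote and was pressed home at about 25 N; its fitted rim sits 32 mm above the lower one, as required. The gripper is clear, and I handed the job in at 28.7 s; no verdict came back.

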